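# Scrap the capacitor, then hold the box flap at its balance point

## Task

Drop the scrap capacitor, the slim round can standing upright on the worktop, into the open bay of the two-bay scrap box. Then take the box's flap by its bar handle, swing it up to its balance point, where it stands straight up over the divider so that both bays can be looked into, without letting it go over to the other side, and finish while still gripping the bar and holding the flap still there. Leave the relay and the flux pot where they stand.

Things in the scene. Friction and masses are not known exactly. Their poses are not given: they have to be found in the camera images.
- scrap_box: Grey sheet-metal scrap box, fixed, 180 (its x) x 130 (y) mm, rim 82 mm high, on 12 mm feet, 3 mm walls and floor, open-topped. Origin: middle of its footprint, on the worktop. A divider at x = 0 parts it into two bays, each about 85 (x) x 124 (y) mm inside. At the start the flap covers the bay at +x (a heat sink lies in it); the bay at -x is open and empty. Cheeks at the divider's ends stand 97 mm high.
- flap_hinge (a point): Middle of the flap's hinge line, which runs along the box's y axis above the divider, 89 mm above the worktop. Axes as the box's. The flap's sheet-metal panel is 4 mm thick, 116 mm wide along the hinge and reaches from 8 to 86 mm from the hinge line.
- flap (a joint): Angle of the flap: 0 lying level over the +x bay (as at the start, on a stop), 1.571 standing straight up (its balance point), 3.14 lying over the -x bay. The hinge is nearly free: the flap (about 0.18 kg, centre of mass in its plane) falls to one side or the other when let go.
- flap_bar (a point): Middle of the flap's handle: a round bar 10 mm thick, 100 long, parallel to the hinge and 130 mm from it, on two 10 mm legs at its ends (window 39 mm from panel to bar, 90 between legs). Flap down: bar level at z = 89, 35 mm clear outside the box wall; flap up: z = 219. Pinched across from above, it can turn between the fingers through the whole swing. x points from hinge to bar, y along the bar.
- big_cap: The scrap capacitor: upright smooth round can, 25 mm in diameter, 44 mm tall, about 45 g. Origin: centre of its underside, z along the can. It stands in one of three places left of the box, the relay and the flux pot in the others.
- relay_clear: Bystander: clear square relay, 28 x 21 x 36 mm, upright. Origin: centre of its underside.
- flux_pot: Bystander: squat round pot with a wider lid, 38 mm in diameter, 38 tall. Origin: centre of its underside.

How it is judged:
On the way:
1. the capacitor lies in the open bay, let go, with the flap still down (x of big_cap in the frame of scrap_box between -0.087 and -0.001 m and y of big_cap in the frame of scrap_box between -0.062 and 0.062 m and z of big_cap in the frame of scrap_box below 0.062 m and contact force between big_cap and the fingers below 0.05 N and value of joint flap below 0.15 rad), for 0.2 s.
At the end, for the whole second after the job is handed in: The capacitor lies in the bay at -x (origin between its walls, under 62 mm above the worktop), let go; the flap is within 0.08 rad of straight up and still (under 0.05 rad/s); the fingers grip its bar with over 2 N, grasp point within 55 mm of the bar's middle (x of big_cap in the frame of scrap_box between -0.087 and -0.001 m and y of big_cap in the frame of scrap_box between -0.062 and 0.062 m and z of big_cap in the frame of scrap_box below 0.062 m and value of joint flap between 1.491 and 1.651 rad and velocity of joint flap between -0.05 and 0.05 rad/s and contact force between the fingers and scrap_box above 2 N and distance between the grasp point and flap_bar below 0.055 m and contact force between the fingers and big_cap below 0.05 N); the arm keeps its last pose, push and grip.
It fails at once if the flap goes over to the other side (more than 0.35 rad past upright) (value of joint flap above 1.92 rad).
It fails at once if the relay or the flux pot is displaced by more than 30 mm (distance of any of relay_clear, flux_pot from where it was at the start of the episode above 0.03 m).
It also fails if it takes over 54 s, if anything falls off the work surface, if the arm or the gripper's body presses on something with over 40 N, if the wrist force passes 120 N, or if a joint passes its speed limit or range.

## Robot

A 6-joint arm with a two-finger parallel gripper is mounted at the origin on a cart in front of the work surface, level with it; the furniture and walls round the work are solid. World frame = base frame: x ahead of the robot, y to its left, z up, the work surface at z = 0. Lengths are in m, angles in rad, forces in N, time in s.
With the tool pointing down it reaches from about 0.35 to 0.775 m from the base axis. Payload 5.5 kg.
Tool frame: the origin (TCP) lies at the very end of the fingers, on their centre line; the grasp point (between the pads) lies 19 mm behind it; z points along the fingers, y is the line along which they close (so a half turn about z gives the same grasp; the last joint's range is limited). The gripper opens to 85 mm and grips with 20 to 120 N. Pads are 22 mm wide; open, the fingers measure 114 mm over their backs; the gripper's body (76 mm by 85 mm) begins 54 mm behind the grasp point. The pads swing forward as they close: fully open they stand 13 mm farther back than shut.
Start: joints at [1.093, 0.313, 0.046, 1.304, 0, 1.431], TCP at [0.191, 0.543, 0.231] pointing down, gripper open.
Joint ranges: [-2.76, 2.76], [-0.86, 1.69], [-1.03, 1.26], [-2.2, 2.34], [-1.47, 1.5], [-3.14, 3.14]. Speed limits (rad/s): [2.57, 2.57, 3.14, 3.14, 3.14, 3.14].

## Interface

Orientations are given as a unit quaternion [w, x, y, z].
In Python, from workcell import env, cams, ticket, spotter gives the robot as it stands.
- The arm moves only by the tool jog_arm, never from a script. Its argument "increments" is a list that holds one entry, the list of rows, each a list of 7 numbers: the shift along the tool's x, y, z in units of 0.25 m (1.0 is 0.25 m), then the turn, a rotation vector about the tool's x, y, z in units of 180 degrees (1.0 is 180 degrees), then the closure in counts, from 0 (fully open) to 255 (shut). A call has 1 to 20 rows; each row shifts and turns the commanded pose from where the row before left it, along the tool's axes as they then stand; what a row does not reach is not made up. A row lasts 1/10 s, in which the tool goes at most 50 mm and 8.59 degrees, less where a joint would pass 70% of its speed; a pose out of reach is approached as far as the arm can. A call with a number of a shift or a turn outside -1 to 1 is refused whole. A call with a gripper value outside its range is refused whole. The fingers move at their own pace and stop on an object; "force" is the grip in N (left out, the last holds). Time passes only in rows, so rows that do not move let the fingers close. It gives the time, the measured TCP pose, the force, the opening and the grip force at its end, in the units of the state.
- env.get_state(): the state, without advancing time (a new reading comes with each control period).
- cams.read_camera(name): name is "scene" or "top" or "wrist"; returns a dict with "pixels" (480x640x3 uint8, red, green, blue), "fx", "fy", "cx", "cy" (pixels), "xyz" and "attitude" of the camera in the world; the wrist camera has in their place "mount" (4x4, takes a point from camera to tool coordinates, whose origin is the TCP and whose axes are the flange's). Camera axes: x right, y down, z forward; pixel columns grow to the right and rows downward; lengths in m; the calibration is good to about 2 mm. The wrist camera is an equidistant fisheye: a pixel r from the principal point sees the ray r / f radians off the axis. A picture is of the moment at which its call begins: read the wrist's pose just before it. There is no depth.
- ticket.hand_in(): hands the job in; it is judged then, once.
Trained networks look in the newest picture that a camera, given by its name, has taken for a name from the list of things; names that differ only in an ending like _2 or _b are one class to them, and where a whole thing is asked for, a point or a joint stands for the part that bears it (a point fixed in the world has none). Each returns a list of dicts, best first, with "conf" (0 to 1); they miss things now and then, are a little off and sometimes report something else, mostly with a low value. They report only what shows in the picture. A call takes as long as a camera call.
- spotter.find_in(target, camera): "uv" ([column, row] in pixels, amid what is visible of it).
- spotter.cut_out(target, camera): "region" (480x640 bool, what is visible of it) and "uv" ([column, row] in pixels, amid what is visible of it).
- spotter.landmark_of(target, camera): "uv" ([column, row] in pixels: a listed point, or the origin of a listed thing).
The state is a dict: "clock": time; "joint_pos": joint angles; "qvel": joint speeds; "tau": joint torques, N m; "tcp_pos": TCP position; "orientation": TCP orientation; "wrist_force": force on the tool from outside, world axes, zero at the start; "ft_torque": the same for the moment, N m; "finger_gap": finger opening in m; "grip_force": force on a finger pad.
Only numpy, scipy, OpenCV 4.12 (cv2) and the standard library are available. Lean on these libraries where they do the work, as an engineer would, in place of code of your own. Each camera call takes 0.05 s, during which the arm holds its last target. There are 200 camera calls.

## Working session

There is one attempt and no reset: what is moved stays moved. The work goes in short steps, Python scripts to look and compute and a tool call to move; the robot and the scene stay as the last step left them, time stands still between calls to the robot, and variables do not carry over. Pictures are saved under pics/ and viewed, at most 10 in all, crops included, and the job is handed in when it is done.

Besides the shell and the picture viewer there is one more tool, called after "Request:" as name(argument=value, ...), one argument or row to a line, values as JSON. jog_arm: Moves the arm, as the interface text tells. Shifts and turns lie within -1 to 1; 1 stands for 0.25 m of shift or 180 degrees of turn. Its arguments: {"type":"object","properties":{"increments":{"type":"array"},"force":{"type":"number"}},"required":["increments"]}

```bash
mkdir -p pics; cat > h.py <<'E'
import numpy as np, cv2
from scipy.spatial.transform import Rotation as R
from workcell import env, cams, ticket, spotter
def rot(q):
    q=np.asarray(q,float)
    return q if q.shape==(3,3) else R.from_quat(q,scalar_first=True).as_matrix()
def shot(n):
    s=env.get_state(); c=cams.read_camera(n)
    if n=='wrist':
        M=np.array(c['mount']); T=np.eye(4); T[:3,:3]=rot(s['orientation']); T[:3,3]=s['tcp_pos']
        W=T@M; c['p']=W[:3,3]; c['A']=W[:3,:3]
    else: c['p']=np.array(c['xyz']); c['A']=rot(c['attitude'])
    c['name']=n; return c
def ray(c,uv):
    x=(uv[0]-c['cx'])/c['fx']; y=(uv[1]-c['cy'])/c['fy']
    if c['name']=='wrist':
        r=np.hypot(x,y); k=np.sin(r)/r if r>1e-9 else 1; d=np.array([x*k,y*k,np.cos(r)])
    else: d=np.array([x,y,1.])
    d=c['A']@d; return d/np.linalg.norm(d)
def atz(c,uv,z):
    d=ray(c,uv); return c['p']+d*(z-c['p'][2])/d[2]
def tri(obs):
    A=0;b=0
    for c,uv in obs:
        d=ray(c,uv);P=np.eye(3)-np.outer(d,d);A=A+P;b=b+P@c['p']
    X=np.linalg.solve(A,b)
    res=[np.linalg.norm((np.eye(3)-np.outer(ray(c,uv),ray(c,uv)))@(X-c['p'])) for c,uv in obs]
    return X,res
E
python3 - <<'E'
from h import *
np.set_printoptions(precision=4,suppress=True)
print(env.get_state())
cs={n:shot(n) for n in('scene','top','wrist')}
for n,c in cs.items():
    cv2.imwrite(f'pics/a_{n}.png',c['pixels'][:,:,::-1]); print(n,c['p'],c['fx'],c['A'].tolist())
for t in('scrap_box','flap_hinge','flap_bar','big_cap','relay_clear','flux_pot'):
    o=[]
    for n,c in cs.items():
        l=spotter.landmark_of(t,n)
        print(t,n,[(np.round(x['uv'],1).tolist(),round(x['conf'],2)) for x in l[:3]])
        if l: o.append((c,l[0]['uv']))
    if len(o)>1: print('  tri',*tri(o))
E
python3 -c "
import cv2,numpy as np
" ; ls pics
```

```text
{'clock': 0.0, 'joint_pos': array([1.0934, 0.314 , 0.045 , 1.3036, 0.    , 1.4312]), 'qvel': array([ 0.0006, -0.0005, -0.0003, -0.0003,  0.0013, -0.0001]), 'tau': array([ -0.0006, -48.0616,  29.8539,   0.0192,  -0.0002,   0.    ]), 'tcp_pos': array([0.1903, 0.542 , 0.2304]), 'orientation': array([-0.0003,  0.1681,  0.9858, -0.0008]), 'wrist_force': array([-0.6224,  0.4755,  0.0194]), 'ft_torque': array([ 0.0119, -0.0139, -0.0107]), 'grip_force': 0.0, 'finger_gap': 0.08523353470077676}
scene [-0.0407 -0.4238  0.5538] 495.5539243517685 [[0.6943639770822353, -0.4000436312307172, 0.5981837179682203], [-0.7196005033655453, -0.392702694488969, 0.5726776661413975], [0.005812304757612741, -0.8281000464031179, -0.560550203158075]]
top [0.3046 0.0789 0.9952] 502.76856246638124 [[-0.005041426645331301, -0.989294484682682, 0.1458458315955807], [-0.9996256281240655, 0.0010635077783969795, -0.0273399441984207], [0.026892147830681216, -0.14592906334117284, -0.9889294822470511]]
wrist [0.1126 0.5703 0.3733] 371.64829954431775 [[0.330620245217406, 0.8940453593124799, 0.3022799181953735], [0.943763640
[... 784 characters left out ...]
027806039657109)]
big_cap scene [([239.0, 259.1], 0.75)]
big_cap top [([230.4, 265.1], 0.54)]
big_cap wrist []
  tri [0.3998 0.2325 0.0018] [np.float64(0.002836720098837245), np.float64(0.0028367200988372444)]
relay_clear scene [([238.8, 222.7], 0.53)]
relay_clear top [([174.7, 223.0], 0.57)]
relay_clear wrist []
  tri [ 0.4854  0.3453 -0.0018] [np.float64(0.00349701017215972), np.float64(0.0034970101721598142)]
flux_pot scene [([302.3, 243.9], 0.85)]
flux_pot top [([262.8, 206.7], 0.73)]
flux_pot wrist [([175.3, 458.1], 0.48)]
  tri [0.5168 0.1752 0.0056] [np.float64(0.002208083804419989), np.float64(0.004352044725375082), np.float64(0.0032109041080244385)]
a_scene.png
a_top.png
a_wrist.png
```

View pics/a_top.png

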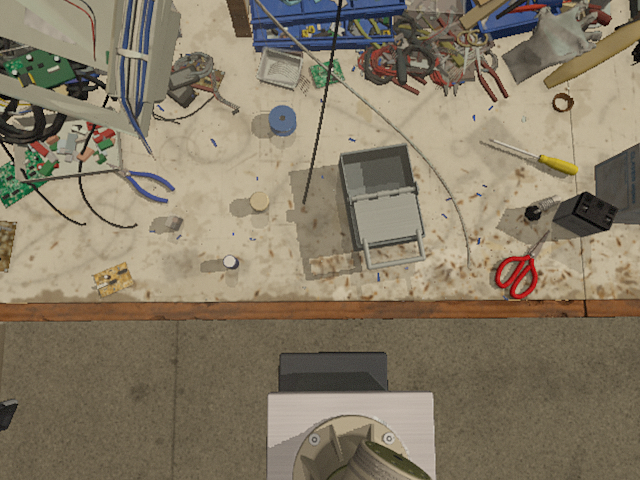

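View pics/a_scene.png

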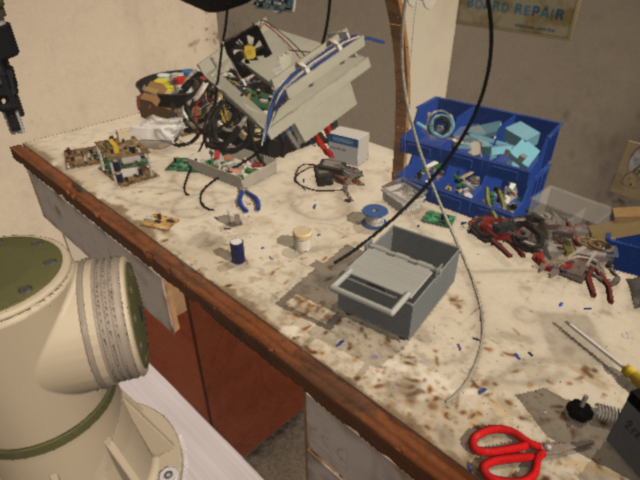

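The cap is the dark blue can with the white top (top view about (231,262), scene (237,250)). The pot is at (258,201) in the top view and the relay at (167,224). The box's +x points at the robot, with the bar nearest to it. Next I'll refine the geometry with the bar's ends and the cap's region, and check where the hanging cable's tip is.

```bash
python3 - <<'E'
from h import *
np.set_printoptions(precision=4,suppress=True)
cs={n:shot(n) for n in('scene','top')}
print('cable end',*tri([(cs['top'],(305,203)),(cs['scene'],(338,262))]))
print('white cable end',*tri([(cs['top'],(469,264)),(cs['scene'],(448,402))]))
for t in('flap_bar','flap_hinge','big_cap','scrap_box'):
    for r in range(2):
        if r: cs={n:shot(n) for n in('scene','top')}
        o=[(c,spotter.landmark_of(t,n)[0]['uv']) for n,c in cs.items()]
        print(t,*tri(o))
for n,c in cs.items():
    m=spotter.cut_out('big_cap',n)[0]; r=m['region']; v,u=np.nonzero(r)
    print(n,m['uv'],r.sum(),u.min(),u.max(),v.min(),v.max(),'mid-height point', atz(c,(u.mean(),v.mean()),.022))
# white top disc of the cap
def q(c,x):
    p=c['A'].T@(np.array(x)-c['p']); return (p[0]/p[2]*c['fx']+c['cx'],p[1]/p[2]*c['fy']+c['cy'])
im=cs['top']['pixels'][235:290,195:265][:,:,::-1]; im2=cs['scene']['pixels'][225:280,205:275][:,:,::-1]
cv2.imwrite('pics/cap.png',cv2.resize(np.hstack([im,im2]),None,fx=5,fy=5,interpolation=cv2.INTER_NEAREST))
E
```

```text
cable end [0.5229 0.0862 0.0056] [np.float64(0.0013390353759244714), np.float64(0.0013390353759244428)]
white cable end [ 0.3975 -0.2398 -0.0006] [np.float64(0.001799180046269989), np.float64(0.0017991800462699434)]
flap_bar [ 0.3921 -0.0804  0.0916] [np.float64(0.0029919872267152163), np.float64(0.0029919872267152275)]
flap_bar [ 0.3909 -0.0811  0.0894] [np.float64(0.0011466178697855352), np.float64(0.001146617869785539)]
flap_hinge [ 0.5203 -0.059   0.089 ] [np.float64(0.000673576263547975), np.float64(0.0006735762635479297)]
flap_hinge [ 0.5158 -0.0613  0.0918] [np.float64(0.00070135744455113), np.float64(0.000701357444551195)]
big_cap [ 0.4005  0.2341 -0.0044] [np.float64(0.00055309164061267), np.float64(0.0005530916406126382)]
big_cap [0.4035 0.2316 0.0005] [np.float64(0.00018692913148838765), np.float64(0.0001869291314883109)]
scrap_box [ 0.5218 -0.0585 -0.0017] [np.float64(0.000939123930685174), np.float64(0.0009391239306851372)]
scrap_box [ 0.5188 -0.0566  0.0061] [np.float64(0.0013409503417835126), np.float64(0.001340950341783404)]
scene [236.2, 252.3] 329 231 245 239 264 mid-height point [0.4003 0.2282 0.022 ]
top [230.6, 262.5] 164 223 238 256 269 mid-height point [0.4012 0.2313 0.022 ]
```

View pics/cap.png

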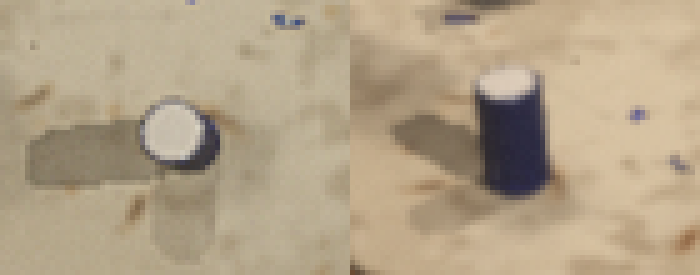

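Request:
jog_arm(
  increments=[
    [[-0.12, -0.09, 0.03, 0, 0, 0, 0], [-0.12, -0.09, 0.03, 0, 0, 0, 0], [-0.12, -0.09, 0.03, 0, 0, 0, 0], [-0.12, -0.09, 0.03, 0, 0, 0, 0], [-0.12, -0.09, 0.03, 0, 0, 0, 0], [-0.12, -0.09, 0.03, 0, 0, 0, 0], [-0.12, -0.09, 0.03, 0, 0, 0, 0], [-0.12, -0.09, 0.03, 0, 0, 0, 0], [-0.12, -0.09, 0.03, 0, 0, 0, 0], [-0.12, -0.09, 0.03, 0, 0, 0, 0], [0, 0, 0, 0, 0, 0, 0], [0, 0, 0, 0, 0, 0, 0]],
  ],
)

```text
clock: 3.65
tcp_pos: [0.3993, 0.2302, 0.1563]
orientation: [-0.0, 0.169, 0.986, 0.0]
wrist_force: [0.3, 0.1, 0.3]
finger_gap: 0.0856
grip_force: 0.0
```

```bash
cat >> h.py <<'E'
def goto(x,yaw=None):
    "tool-frame shift (units) to world point x (pointing down), and turn about tool z"
    s=env.get_state(); A=rot(s['orientation']); d=A.T@(np.array(x)-s['tcp_pos'])/.25
    out=np.round(d,3)
    t=None
    if yaw is not None:
        # wanted tool y yaw
        Y=np.array([np.cos(yaw),np.sin(yaw),0]); Z=np.array([0,0,-1.]); X=np.cross(Y,Z)
        W=np.stack([X,Y,Z],1); t=R.from_matrix(A.T@W).as_rotvec()/np.pi
    return out,t
E
python3 - <<'E'
from h import *
np.set_printoptions(precision=4,suppress=True)
cs={n:shot(n) for n in('scene','top','wrist')}
s=env.get_state(); print(s['tcp_pos'],s['orientation'],s['joint_pos'])
print('disc',*tri([(cs['top'],(229.4,261.4)),(cs['scene'],(236.6,241.8))]))
cv2.imwrite('pics/b_wrist.png',cs['wrist']['pixels'][:,:,::-1])
for t in('big_cap','flap_bar','flap_hinge'):
    l=spotter.landmark_of(t,'wrist'); print(t,[(x['uv'],x['conf']) for x in l[:2]], atz(cs['wrist'],l[0]['uv'],{'big_cap':0}.get(t,.089)) if l else '')
m=spotter.cut_out('big_cap','wrist')[:1]
for k in m:
    v,u=np.nonzero(k['region']); print(k['conf'],u.min(),u.max(),v.min(),v.max())
def den(P,n=60):
    P=np.array(P,float);t=np.linspace(0,len(P)-1,n);return np.stack([np.interp(t,range(len(P)),P[:,i]) for i in(0,1)],1)
for tp,sc in (([(305,203),(330,80),(345,0)],[(338,262),(400,215),(430,180),(470,110),(490,0)]),([(470,265),(440,180),(340,80),(250,0)],[(448,402),(482,330),(465,230),(430,150),(400,0)])):
    for u in den(tp,6):
        b=min(((tri([(cs['top'],u),(cs['scene'],w)])) for w in den(sc)),key=lambda k:k[1][0]); print(u,b[0],b[1][0])
E
```

```text
[0.3987 0.2316 0.1566] [0.0001 0.1674 0.9859 0.0002] [ 0.3518  0.133  -0.3729  1.0645  0.0004  0.6882]
disc [0.4006 0.2298 0.0428] [np.float64(0.00010462474138293713), np.float64(0.00010462474138311018)]
big_cap [([317.2, 217.4], 0.58)] [0.3998 0.2325 0.    ]
flap_bar [([6.8, 346.6], 0.67)] [ 0.3939 -0.079   0.089 ]
flap_hinge [] 
0.93 299 333 205 252
[305. 203.] [0.5229 0.0862 0.0056] 0.0013390353759244714
[315.  153.8] [0.6134 0.0677 0.0374] 0.0009250782761297478
[325.  104.6] [0.6963 0.0479 0.0854] 0.0006193670750639921
[333.  64.] [0.7496 0.0353 0.1406] 3.0141344839754663e-05
[339.  32.] [0.7813 0.0272 0.1924] 7.716546530380303e-05
[345.   0.] [0.8085 0.0191 0.2431] 0.0013097074557923323
[470. 265.] [ 0.396  -0.24    0.0104] 0.00044223219125535983
[452. 214.] [ 0.5017 -0.2127 -0.0043] 0.00036426038653933015
[420. 160.] [ 0.505  -0.0691  0.3502] 5.1444463374640644e-05
[360. 100.] [ 0.8998 -0.0663 -0.3545] 0.0006804046347985127
[304.  48.] [ 1.3065  0.0968 -0.8038] 0.0012208078886262407
[250.   0.] [ 2.1002  0.418  -1.6977] 0.002942327502956035
```

View pics/b_wrist.png

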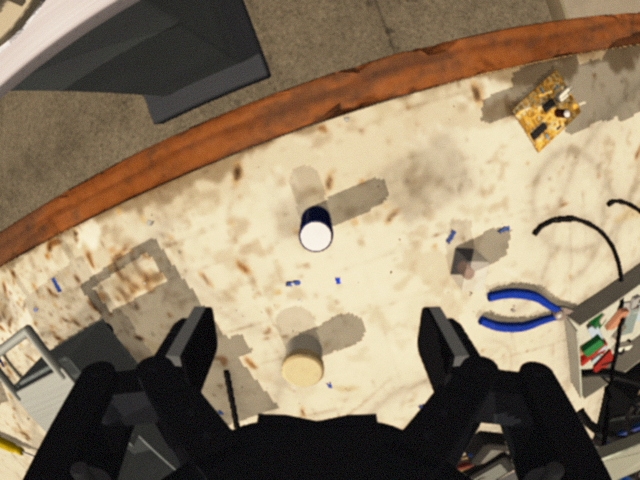

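The wrist view shows the cap's white top at (316,236), centred between the fingers. All views agree on (0.400, 0.231), top at about 43 mm. Descending to grasp it.

Request:
jog_arm(
  increments=[
    [[-0.007, -0.002, 0.096, 0, 0, 0, 0], [0, 0, 0.096, 0, 0, 0, 0], [0, 0, 0.096, 0, 0, 0, 0], [0, 0, 0.096, 0, 0, 0, 0], [0, 0, 0.096, 0, 0, 0, 0], [0, 0, 0.09, 0, 0, 0, 0], [0, 0, 0, 0, 0, 0, 0], [0, 0, 0, 0, 0, 0, 0], [0, 0, 0, 0, 0, 0, 255], [0, 0, 0, 0, 0, 0, 255], [0, 0, 0, 0, 0, 0, 255], [0, 0, 0, 0, 0, 0, 255], [0, 0, 0, 0, 0, 0, 255], [0, 0, 0, 0, 0, 0, 255], [0, 0, 0, 0, 0, 0, 255], [0, 0, 0, 0, 0, 0, 255], [0, 0, 0, 0, 0, 0, 255], [0, 0, 0, 0, 0, 0, 255]],
  ],
  force=30,
)

```text
clock: 5.8
tcp_pos: [0.401, 0.2299, 0.0145]
orientation: [0.0, 0.168, 0.986, 0.0]
wrist_force: [-0.8, 0.1, 6.3]
finger_gap: 0.0239
grip_force: 29.2
```

Request:
jog_arm(
  increments=[
    [[0, 0, -0.15, 0, 0, -0.0385, 255], [0, 0, -0.15, 0, 0, -0.0385, 255], [0, 0, -0.15, 0, 0, -0.0385, 255], [0, 0, -0.15, 0, 0, -0.0385, 255], [-0.06, -0.151, 0, 0, 0, 0, 255], [-0.06, -0.151, 0, 0, 0, 0, 255], [-0.06, -0.151, 0, 0, 0, 0, 255], [-0.06, -0.151, 0, 0, 0, 0, 255], [-0.06, -0.151, 0, 0, 0, 0, 255], [-0.06, -0.151, 0, 0, 0, 0, 255], [-0.06, -0.151, 0, 0, 0, 0, 255], [-0.06, -0.151, 0, 0, 0, 0, 255], [0, 0, 0, 0, 0, 0, 255], [0, 0, 0, 0, 0, 0, 255]],
  ],
)

```text
clock: 7.2
tcp_pos: [0.5629, -0.0523, 0.163]
orientation: [-0.001, -0.072, 0.997, 0.0]
wrist_force: [-0.1, 1.8, -1.9]
finger_gap: 0.0241
grip_force: 29.8
```

```bash
python3 - <<'E'
from h import *
np.set_printoptions(precision=4,suppress=True)
for r in range(2):
  cs={n:shot(n) for n in('scene','top','wrist')}
  for t in('flap_bar','flap_hinge','scrap_box'):
    o=[]
    for n,c in cs.items():
        l=spotter.landmark_of(t,n)
        if l and l[0]['conf']>.4: o.append((c,l[0]['uv'])); print(t,n,np.round(l[0]['uv'],1),atz(c,l[0]['uv'],{'scrap_box':0}.get(t,.089)))
    if len(o)>1: print('  tri',*tri(o))
s=env.get_state(); print(s['tcp_pos'],s['orientation'],s['finger_gap'],s['grip_force'])
cv2.imwrite('pics/c_wrist.png',cs['wrist']['pixels'][:,:,::-1])
E
```

```text
flap_bar scene [361.4 298.5] [ 0.3956 -0.0779  0.089 ]
flap_hinge scene [398.8 258.8] [ 0.5136 -0.0563  0.089 ]
flap_hinge wrist [313.5 184.5] [ 0.5207 -0.058   0.089 ]
  tri [ 0.5195 -0.0557  0.0857] [np.float64(0.0027699515094244437), np.float64(0.0027699515094244836)]
scrap_box scene [394.6 298. ] [ 0.5204 -0.0519  0.    ]
scrap_box wrist [312.3 166.5] [ 0.5221 -0.0594  0.    ]
  tri [ 0.5195 -0.0567  0.0032] [np.float64(0.003498991444615631), np.float64(0.0034989914446155535)]
flap_bar scene [359.4 296. ] [ 0.3978 -0.0721  0.089 ]
flap_hinge wrist [313.7 179.9] [ 0.5191 -0.0589  0.089 ]
scrap_box scene [393.8 297.7] [ 0.5201 -0.0504  0.    ]
scrap_box wrist [314.2 182.6] [ 0.5366 -0.0567  0.    ]
  tri [ 0.5332 -0.0506 -0.0077] [np.float64(0.0075379933225557675), np.float64(0.00753799332255585)]
[ 0.5632 -0.0516  0.1638] [ 0.     -0.0729  0.9973  0.0001] 0.024293437169663437 29.8314106464386
```

View pics/c_wrist.png

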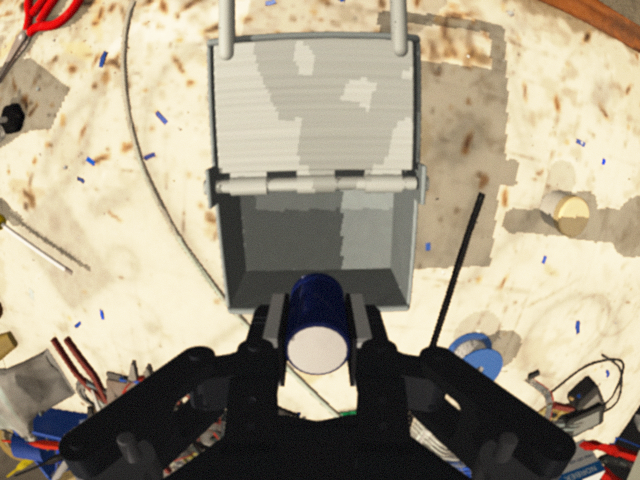

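The cap is held well over the bay, and the box is squared up in the wrist view (hinge along row ~185, far rim along row ~309). I'll check the rim corners at z = 82 mm.

```bash
python3 - <<'E'
from h import *
np.set_printoptions(precision=4,suppress=True)
c=shot('wrist')
P={k:atz(c,uv,z) for k,uv,z in(('rl',(228,311),.082),('rr',(411,308),.082),('fl',(208,40),.082),('fr',(418,36),.082),('hl',(218,186),.089),('hr',(416,183),.089))}
for k,v in P.items(): print(k,v)
rm=(P['rl']+P['rr'])/2; fm=(P['fl']+P['fr'])/2; print('centre',(rm+fm)/2,'len',np.linalg.norm(rm-fm),'yaw',np.degrees(np.arctan2(*(fm-rm)[1::-1])))
print('yaw rims',[np.degrees(np.arctan2(*(P[a]-P[b])[1::-1])) for a,b in(('rl','rr'),('fl','fr'),('hl','hr'))])
u=(rm-fm)/np.linalg.norm(rm-fm); ctr=(rm+fm)/2; bay=ctr+u*.0445; print('bay',bay,goto([bay[0],bay[1],.066]))
E
```

```text
rl [ 0.6202 -0.1058  0.082 ]
rr [0.599 0.022 0.082]
fl [ 0.4415 -0.1352  0.082 ]
fr [ 0.4208 -0.01    0.082 ]
hl [ 0.5304 -0.1162  0.089 ]
hr [0.511  0.0025 0.089 ]
centre [ 0.5204 -0.0572  0.082 ] len 0.18106960812316128 yaw -170.24168299612407
yaw rims [np.float64(-80.57278713313107), np.float64(-80.63479665696131), np.float64(-80.70619805737341)]
bay [ 0.5642 -0.0497  0.082 ] (array([-0.005,  0.007,  0.391]), None)
```

Request:
jog_arm(
  increments=[
    [[-0.005, 0.007, 0.075, 0, 0, 0, 255], [0, 0, 0.09, 0, 0, 0, 255], [0, 0, 0.09, 0, 0, 0, 255], [0, 0, 0.09, 0, 0, 0, 255], [0, 0, 0.09, 0, 0, 0, 255], [0, 0, 0, 0, 0, 0, 255], [0, 0, 0, 0, 0, 0, 255], [0, 0, 0, 0, 0, 0, 120], [0, 0, 0, 0, 0, 0, 120], [0, 0, 0, 0, 0, 0, 120], [0, 0, 0, 0, 0, 0, 120], [0, 0, 0, 0, 0, 0, 120], [0, 0, 0, 0, 0, 0, 120], [0, 0, 0, 0, 0, 0, 120], [0, 0, 0, 0, 0, 0, 120]],
  ],
)

```text
clock: 9.95
tcp_pos: [0.5642, -0.0496, 0.055]
orientation: [-0.0, -0.073, 0.997, 0.0]
wrist_force: [-0.6, 0.6, -0.0]
finger_gap: 0.0452
grip_force: 0.0
```

Request:
jog_arm(
  increments=[
    [[0, 0, -0.1, 0, 0, 0, 120], [0, 0, -0.15, 0, 0, 0, 120], [0, 0, -0.15, 0, 0, 0, 120], [0, 0, -0.15, 0, 0, 0, 120], [0, 0, 0, 0, 0, 0, 120], [0, 0, 0, 0, 0, 0, 120]],
  ],
)

```text
clock: 10.55
tcp_pos: [0.5649, -0.0498, 0.1936]
orientation: [0.001, -0.073, 0.997, -0.0]
wrist_force: [-0.5, 0.4, -0.2]
finger_gap: 0.0452
grip_force: 0.0
```

```bash
python3 - <<'E'
from h import *
np.set_printoptions(precision=4,suppress=True)
cs={n:shot(n) for n in('scene','wrist')}
s=env.get_state(); print(s['clock'],s['tcp_pos'],s['orientation'],s['finger_gap'],s['grip_force'],s['joint_pos'])
for n in cs:
  for x in spotter.find_in('big_cap',n)[:2]: print(n,x, atz(cs[n],x['uv'],.03))
cv2.imwrite('pics/d_wrist.png',cs['wrist']['pixels'][:,:,::-1])
E
```

```text
10.65 [ 0.5635 -0.0495  0.1914] [-0.0009 -0.0729  0.9973  0.0003] 0.04502572856031109 0.0 [-0.2295  0.3107 -0.0557  1.2063  0.0001 -0.3755]
wrist {'uv': [316.9, 218.0], 'conf': 0.59} [ 0.567  -0.0481  0.03  ]
```

View pics/d_wrist.png

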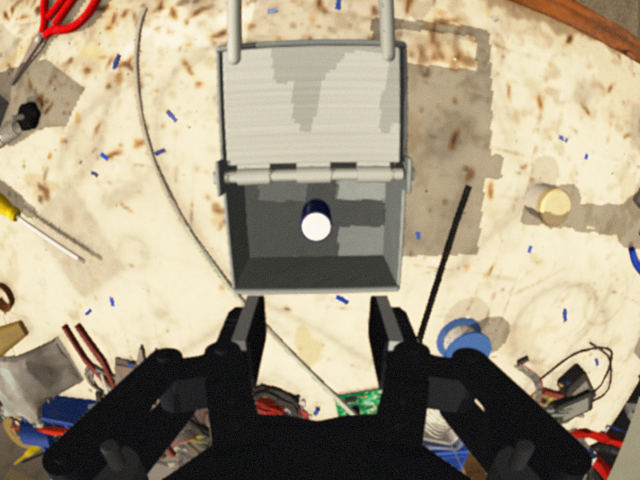

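The wrist view shows the cap standing in the open bay at (316,220). Now turning 90° and moving above the bar.

Request:
jog_arm(
  increments=[
    [[0, 0, 0, 0, 0, 0.045, 120], [0, 0, 0, 0, 0, 0.045, 120], [0, 0, 0, 0, 0, 0.045, 120], [0, 0, 0, 0, 0, 0.045, 120], [0, 0, 0, 0, 0, 0.045, 120], [0, 0, 0, 0, 0, 0.045, 120], [0, 0, 0, 0, 0, 0.045, 120], [0, 0, 0, 0, 0, 0.045, 120], [0, 0, 0, 0, 0, 0.045, 120], [0, 0, 0, 0, 0, 0.045, 120], [0, 0, 0, 0, 0, 0.043, 120], [0, -0.14, 0, 0, 0, 0, 120], [0, -0.14, 0, 0, 0, 0, 120], [0, -0.14, 0, 0, 0, 0, 120], [0, -0.14, 0, 0, 0, 0, 120], [0, -0.136, 0, 0, 0, 0, 120], [0, 0, 0, 0, 0, 0, 120], [0, 0, 0, 0, 0, 0, 120], [0, 0, 0, 0, 0, 0, 120]],
  ],
)

```text
clock: 12.65
tcp_pos: [0.3934, -0.0788, 0.1923]
orientation: [0.0, 0.645, 0.764, 0.0]
wrist_force: [1.0, 0.0, -0.4]
finger_gap: 0.045
grip_force: 0.0
```

```bash
python3 - <<'E'
from h import *
np.set_printoptions(precision=4,suppress=True)
cs={n:shot(n) for n in('scene','top','wrist')}
s=env.get_state(); print(s['clock'],s['tcp_pos'],s['orientation'],s['finger_gap'],s['joint_pos'])
o=[]
for n,c in cs.items():
  for x in spotter.landmark_of('flap_bar',n)[:1]: print(n,x, atz(c,x['uv'],.089)); o.append((c,x['uv']))
if len(o)>1: print(*tri(o))
cv2.imwrite('pics/e_wrist.png',cs['wrist']['pixels'][:,:,::-1])
E
```

```text
12.8 [ 0.3935 -0.0787  0.1923] [-0.0001  0.645   0.7642  0.    ] 0.045113493023544164 [-0.3983 -0.0049 -0.4311  1.1448  0.0002  1.0038]
scene {'uv': [360.4, 298.6], 'conf': 0.56} [ 0.3944 -0.077   0.089 ]
top {'uv': [397.1, 263.8], 'conf': 0.98} [ 0.391  -0.0808  0.089 ]
wrist {'uv': [313.8, 238.3], 'conf': 0.91} [ 0.3918 -0.0793  0.089 ]
[ 0.3912 -0.0793  0.092 ] [np.float64(0.00025282156974646737), np.float64(0.001091549695389915), np.float64(0.0010311126926141625)]
```

View pics/e_wrist.png

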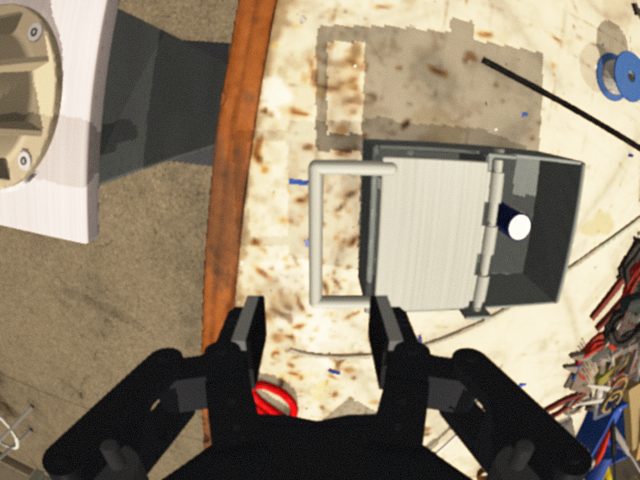

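The bar runs along column ~316 (rows 165–300), between the fingers, and the views agree on (0.392, -0.079, 0.090). Descending and gripping.

Request:
jog_arm(
  increments=[
    [[0, -0.006, 0.09, 0, 0, 0, 120], [0, 0, 0.1, 0, 0, 0, 120], [0, 0, 0.1, 0, 0, 0, 120], [0, 0, 0.1, 0, 0, 0, 120], [0, 0, 0.1, 0, 0, 0, 120], [0, 0, 0, 0, 0, 0, 120], [0, 0, 0, 0, 0, 0, 120], [0, 0, 0, 0, 0, 0, 255], [0, 0, 0, 0, 0, 0, 255], [0, 0, 0, 0, 0, 0, 255], [0, 0, 0, 0, 0, 0, 255], [0, 0, 0, 0, 0, 0, 255], [0, 0, 0, 0, 0, 0, 255], [0, 0, 0, 0, 0, 0, 255], [0, 0, 0, 0, 0, 0, 255], [0, 0, 0, 0, 0, 0, 255], [0, 0, 0, 0, 0, 0, 255]],
  ],
  force=30,
)

```text
clock: 14.65
tcp_pos: [0.3925, -0.0793, 0.0711]
orientation: [0.001, 0.645, 0.764, 0.001]
wrist_force: [1.6, 1.3, 6.7]
finger_gap: 0.009
grip_force: 29.6
```

Request:
jog_arm(
  increments=[
    [[0, 0.0007, -0.0272, 0, 0, 0, 255], [0, 0.0021, -0.0271, 0, 0, 0, 255], [0, 0.0036, -0.027, 0, 0, 0, 255], [0, 0.005, -0.0268, 0, 0, 0, 255], [0, 0.0064, -0.0265, 0, 0, 0, 255], [0, 0.0077, -0.0261, 0, 0, 0, 255], [0, 0.0091, -0.0257, 0, 0, 0, 255], [0, 0.0104, -0.0252, 0, 0, 0, 255], [0, 0.0117, -0.0246, 0, 0, 0, 255], [0, 0.013, -0.0239, 0, 0, 0, 255], [0, 0.0142, -0.0232, 0, 0, 0, 255], [0, 0.0154, -0.0224, 0, 0, 0, 255], [0, 0.0166, -0.0216, 0, 0, 0, 255], [0, 0.0177, -0.0207, 0, 0, 0, 255], [0, 0.0187, -0.0197, 0, 0, 0, 255], [0, 0.0197, -0.0187, 0, 0, 0, 255], [0, 0.0207, -0.0177, 0, 0, 0, 255], [0, 0.0216, -0.0166, 0, 0, 0, 255], [0, 0.0224, -0.0154, 0, 0, 0, 255], [0, 0.0232, -0.0142, 0, 0, 0, 255]],
  ],
)

```text
clock: 16.65
tcp_pos: [0.4533, -0.069, 0.1835]
orientation: [-0.001, 0.646, 0.764, -0.002]
wrist_force: [-5.2, -6.6, 7.6]
finger_gap: 0.0088
grip_force: 30.2
```

```bash
python3 - <<'E'
from h import *
np.set_printoptions(precision=4,suppress=True)
cs={n:shot(n) for n in('scene','top')}
s=env.get_state(); print(s['clock'],s['tcp_pos'],s['orientation'],s['finger_gap'],s['grip_force'],s['wrist_force'])
g=s['tcp_pos']+[0,0,.019]; d=g-[.5204,-.0572,.089]; print(d,np.linalg.norm(d),np.degrees(np.arctan2(d[2],np.hypot(*d[:2]))))
cv2.imwrite('pics/f.png',np.vstack([c['pixels'][150:370,220:500,::-1] for c in cs.values()]))
E
```

```text
16.75 [ 0.454  -0.0688  0.1839] [-0.0003  0.6455  0.7638 -0.0018] 0.008372478133603391 30.174341797828674 [-5.6068 -5.6071  6.2374]
[-0.0664 -0.0116  0.1139] 0.13237718866615436 59.38186351781043
```

View pics/f.png

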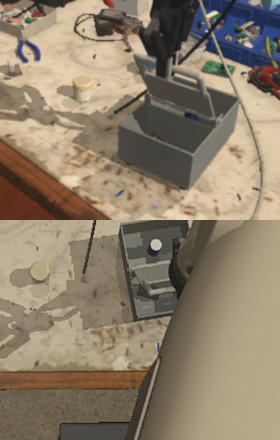

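Request:
jog_arm(
  increments=[
    [[0, 0.0159, -0.0088, 0, 0, 0, 255], [0, 0.0162, -0.0082, 0, 0, 0, 255], [0, 0.0164, -0.0077, 0, 0, 0, 255], [0, 0.0167, -0.0071, 0, 0, 0, 255], [0, 0.0169, -0.0065, 0, 0, 0, 255], [0, 0.0172, -0.0059, 0, 0, 0, 255], [0, 0.0174, -0.0053, 0, 0, 0, 255], [0, 0.0175, -0.0047, 0, 0, 0, 255], [0, 0.0177, -0.0041, 0, 0, 0, 255], [0, 0.0178, -0.0035, 0, 0, 0, 255], [0, 0.0179, -0.0028, 0, 0, 0, 255], [0, 0.018, -0.0022, 0, 0, 0, 255], [0, 0.018, -0.0016, 0, 0, 0, 255], [0, 0.016, -0.001, 0, 0, 0, 255], [0, 0.012, -0.0003, 0, 0, 0, 255], [0, 0.008, 0, 0, 0, 0, 255], [0, 0, 0, 0, 0, 0, 255], [0, 0, 0, 0, 0, 0, 255], [0, 0, 0, 0, 0, 0, 255], [0, 0, 0, 0, 0, 0, 255]],
  ],
)

```text
clock: 18.75
tcp_pos: [0.5192, -0.0579, 0.2006]
orientation: [0.0, 0.645, 0.764, -0.001]
wrist_force: [-0.3, -4.7, 2.3]
finger_gap: 0.009
grip_force: 31.2
```

```bash
python3 - <<'E'
from h import *
np.set_printoptions(precision=4,suppress=True)
cs={n:shot(n) for n in('scene','wrist')}
s=env.get_state(); print(s['clock'],s['tcp_pos'],s['orientation'],s['finger_gap'],s['grip_force'],s['wrist_force'],s['qvel'])
g=s['tcp_pos']+[0,0,.019]; d=g-[.5204,-.0572,.089]; u=np.array([.986,.167]); print(d,'remaining along box',-d[:2]@u)
for n,c in cs.items():
  for t in('flap_bar','flap_hinge','big_cap'):
    for x in spotter.landmark_of(t,n)[:1]: print(n,t,x,atz(c,x['uv'],{'flap_bar':.219,'flap_hinge':.089,'big_cap':.015}[t]))
cv2.imwrite('pics/g.png',np.hstack([cv2.resize(cs['scene']['pixels'][150:370,300:520,::-1],(400,400)),cv2.resize(cs['wrist']['pixels'][:,80:560,::-1],(400,400))]))
E
```

```text
18.85 [ 0.5191 -0.0579  0.2006] [ 0.0004  0.6455  0.7638 -0.0005] 0.00844369007785204 31.15340530872345 [ 0.2586 -5.842   2.2721] [ 0.0007 -0.0006 -0.0012  0.0005  0.0029  0.002 ]
[-0.0013 -0.0007  0.1306] remaining along box 0.0013551722163427512
scene flap_bar {'uv': [410.2, 186.8], 'conf': 0.58} [ 0.5176 -0.06    0.219 ]
scene flap_hinge {'uv': [404.7, 255.2], 'conf': 0.86} [ 0.5286 -0.057   0.089 ]
scene big_cap {'uv': [408.9, 280.4], 'conf': 0.64} [ 0.5614 -0.0505  0.015 ]
wrist flap_bar {'uv': [319.1, 338.7], 'conf': 0.79} [ 0.5204 -0.0592  0.219 ]
wrist flap_hinge {'uv': [320.1, 231.6], 'conf': 0.79} [ 0.5214 -0.0557  0.089 ]
wrist big_cap {'uv': [368.1, 207.9], 'conf': 0.78} [ 0.5656 -0.049   0.015 ]
```

View pics/g.png

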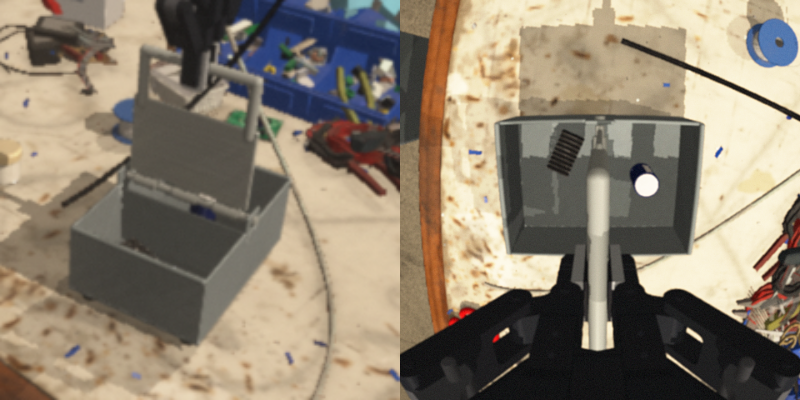

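The flap stands straight up. In the wrist view the bar, hinge and divider line up at column ~600, and both bays can be seen into, with the cap in its bay at (645,183). The error is about 1 mm (~0.01 rad), and everything is still. Handing in.

```bash
python3 -c "
from workcell import ticket; print(ticket.hand_in())"
```

```text
the job is handed in; nothing more can be done
None
```

The capacitor is in the open bay, and the flap is held still within about 0.01 rad of straight up with the bar gripped at about 31 N. The relay and flux pot were not touched, and I handed the job in at about 19 s; it returned no verdict.

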